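# Reverse the row of rose samples

## Task

Move the four sample containers from the pans on the steel stand into the bays of the white carrier, one in each bay, in reverse order: seen from the robot, the container at the left end of the stand goes to the right end of the carrier, the second from the left becomes the second from the right, and so on. Set them down gently, standing upright on the bay floors, without tipping any over.

Things in the scene. Friction and masses are not known exactly. Their poses are not given: they have to be found in the camera images.
- drum: Squat round aluminium tin with a bare aluminium lid, the widest and lowest of the four: 58 mm across, 58 mm high, about 160 g, plain straight sides. Starts standing in its own pan on the stand. Origin: centre of its underside; z up along its axis. 
- slim: Slim tall round steel tin with a black cap: 44 mm across, 85 mm high, about 170 g, straight sides. Starts standing in its own pan on the stand. Origin: centre of its underside; z up along its axis. 
- square: Square metal canister, 48 x 48 mm, 70 mm high, about 180 g, flat sides along its own x and y axes, which at the start lie within about 9 degrees of the stand's. Starts standing in its own pan on the stand. Origin: centre of its underside; z up along its axis. 
- jar: Round jar of dark red dried rose with a ribbed white lid: 52 mm across, 72 mm high, about 220 g, straight sides. Starts standing in its own pan on the stand. Origin: centre of its underside; z up along its axis. 
- pan_drum: Shallow square aluminium pan, 72 x 72 mm, rim 10 mm high, floor 3 mm thick (2 mm walls), fixed on the stand: the pan in which the squat tin stands at the start. It stays put, so it marks that container's place in the starting row. The four pans are alike and told apart by what stands in them. Origin: centre of its underside, on the stand's top.
- pan_slim: Shallow square aluminium pan, 72 x 72 mm, rim 10 mm high, floor 3 mm thick (2 mm walls), fixed on the stand: the pan in which the slim tall tin stands at the start. It stays put, so it marks that container's place in the starting row. The four pans are alike and told apart by what stands in them. Origin: centre of its underside, on the stand's top.
- pan_square: Shallow square aluminium pan, 72 x 72 mm, rim 10 mm high, floor 3 mm thick (2 mm walls), fixed on the stand: the pan in which the square canister stands at the start. It stays put, so it marks that container's place in the starting row. The four pans are alike and told apart by what stands in them. Origin: centre of its underside, on the stand's top.
- pan_jar: Shallow square aluminium pan, 72 x 72 mm, rim 10 mm high, floor 3 mm thick (2 mm walls), fixed on the stand: the pan in which the jar stands at the start. It stays put, so it marks that container's place in the starting row. The four pans are alike and told apart by what stands in them. Origin: centre of its underside, on the stand's top.
- stand: Low open steel stand, fixed, 90 mm deep (its x) and 324 mm long (its y), top at 40 mm, carrying the four pans in a row along its y axis at y = +117, +39, -39 and -117 mm. The containers start here, their undersides 43 mm above the table. Origin: centre of its footprint on the table; x points away from the robot, +y to the robot's left (turned at most 14 degrees). It lies to the robot's left or right, the carrier on the other side.
- carrier: White plastic carrier with a grey base, fixed, 82 mm deep (its x) and 316 mm long (its y), empty at the start. Four square bays in a row along its y axis, centred at x = 0, y = +117, +39, -39 and -117 mm, each 74 x 74 mm inside; bay floor 20 mm above the table, the 4 mm walls round and between the bays reach 34 mm above the table. Origin: centre of its footprint on the table; x points away from the robot, +y to the robot's left (turned at most 14 degrees).
There are look-alikes about, which are no part of the job. What is shaped like the slim but blue is not meant.

How it is judged:
At the end, for the whole second after the job is handed in: Each container stands at rest and upright (within 0.08 rad) on the floor of the carrier bay that mirrors its starting pan (pan at y on the stand -> bay at -y on the carrier), its underside's centre within 20 mm of the bay's centre along each axis and within 5 mm of the bay floor's height (((y of pan_drum in the frame of stand between 0.097 and 0.137 m and y of drum in the frame of carrier between -0.137 and -0.097 m) or (y of pan_drum in the frame of stand between 0.019 and 0.059 m and y of drum in the frame of carrier between -0.059 and -0.019 m) or (y of pan_drum in the frame of stand between -0.059 and -0.019 m and y of drum in the frame of carrier between 0.019 and 0.059 m) or (y of pan_drum in the frame of stand between -0.137 and -0.097 m and y of drum in the frame of carrier between 0.097 and 0.137 m)) and x of drum in the frame of carrier between -0.02 and 0.02 m and z of drum in the frame of carrier between 0.015 and 0.025 m and angle between each of drum, slim, square, jar's own z axis and vertical below 0.08 rad and linear speed of each of drum, slim, square, jar below 0.02 m/s and angular speed of each of drum, slim, square, jar below 0.2 rad/s and ((y of pan_slim in the frame of stand between 0.097 and 0.137 m and y of slim in the frame of carrier between -0.137 and -0.097 m) or (y of pan_slim in the frame of stand between 0.019 and 0.059 m and y of slim in the frame of carrier between -0.059 and -0.019 m) or (y of pan_slim in the frame of stand between -0.059 and -0.019 m and y of slim in the frame of carrier between 0.019 and 0.059 m) or (y of pan_slim in the frame of stand between -0.137 and -0.097 m and y of slim in the frame of carrier between 0.097 and 0.137 m)) and x of slim in the frame of carrier between -0.02 and 0.02 m and z of slim in the frame of carrier between 0.015 and 0.025 m and ((y of pan_square in the frame of stand between 0.097 and 0.137 m and y of square in the frame of carrier between -0.137 and -0.097 m) or (y of pan_square in the frame of stand between 0.019 and 0.059 m and y of square in the frame of carrier between -0.059 and -0.019 m) or (y of pan_square in the frame of stand between -0.059 and -0.019 m and y of square in the frame of carrier between 0.019 and 0.059 m) or (y of pan_square in the frame of stand between -0.137 and -0.097 m and y of square in the frame of carrier between 0.097 and 0.137 m)) and x of square in the frame of carrier between -0.02 and 0.02 m and z of square in the frame of carrier between 0.015 and 0.025 m and ((y of pan_jar in the frame of stand between 0.097 and 0.137 m and y of jar in the frame of carrier between -0.137 and -0.097 m) or (y of pan_jar in the frame of stand between 0.019 and 0.059 m and y of jar in the frame of carrier between -0.059 and -0.019 m) or (y of pan_jar in the frame of stand between -0.059 and -0.019 m and y of jar in the frame of carrier between 0.019 and 0.059 m) or (y of pan_jar in the frame of stand between -0.137 and -0.097 m and y of jar in the frame of carrier between 0.097 and 0.137 m)) and x of jar in the frame of carrier between -0.02 and 0.02 m and z of jar in the frame of carrier between 0.015 and 0.025 m); the robot touches nothing.
It fails at once if a container is tipped over (leans more than 0.7 rad) (angle between any of drum, slim, square, jar's own z axis and vertical above 0.7 rad).
It fails at once if a container is dropped or thrown into the carrier (moves faster than 0.75 m/s, a fall of about 30 mm, while its underside is within 40 mm of the bay floors) ((x of drum in the frame of carrier between -0.041 and 0.041 m and y of drum in the frame of carrier between -0.158 and 0.158 m and z of drum in the frame of carrier below 0.06 m and linear speed of drum above 0.75 m/s) or (x of slim in the frame of carrier between -0.041 and 0.041 m and y of slim in the frame of carrier between -0.158 and 0.158 m and z of slim in the frame of carrier below 0.06 m and linear speed of slim above 0.75 m/s) or (x of square in the frame of carrier between -0.041 and 0.041 m and y of square in the frame of carrier between -0.158 and 0.158 m and z of square in the frame of carrier below 0.06 m and linear speed of square above 0.75 m/s) or (x of jar in the frame of carrier between -0.041 and 0.041 m and y of jar in the frame of carrier between -0.158 and 0.158 m and z of jar in the frame of carrier below 0.06 m and linear speed of jar above 0.75 m/s)).
It also fails if it takes over 106 s, if anything falls off the work surface, if the arm or the gripper's body presses on something with over 40 N, if the wrist force passes 120 N, or if a joint passes its speed limit or range.

## Robot

A 7-joint arm with a two-finger parallel gripper is mounted at the origin on the work surface. World frame = base frame: x ahead of the robot, y to its left, z up, the work surface at z = 0. Lengths are in m, angles in rad, forces in N, time in s.
With the tool pointing down it reaches from about 0.425 to 0.825 m from the base axis. Payload 3.6 kg.
Tool frame: the origin (TCP) lies at the very end of the fingers, on their centre line; the grasp point (between the pads) lies 19 mm behind it; z points along the fingers, y is the line along which they close (so a half turn about z gives the same grasp; the last joint's range is limited). The gripper opens to 85 mm and grips with 20 to 120 N. Pads are 22 mm wide; open, the fingers measure 114 mm over their backs; the gripper's body (76 mm by 85 mm) begins 54 mm behind the grasp point. The pads swing forward as they close: fully open they stand 13 mm farther back than shut.
Start: joints at [1.105, 0.615, -0.013, 1.423, 0.008, 1.103, -0.04], TCP at [0.276, -0.588, 0.231] pointing down, gripper open.
Joint ranges: [-3.12, 3.12], [-0.3, 2.06], [-1.34, 1.32], [0.26, 2.42], [-1.36, 4.5], [0.01, 1.98], [-2.84, 2.84]. Speed limits (rad/s): [2.79, 2.79, 3.14, 3.14, 3.14, 3.14, 3.14].

## Interface

Orientations are given as a unit quaternion [w, x, y, z].
In Python, from bench import sensors, vision, job gives the robot as it stands.
- The arm moves only by the tool arm_command, never from a script. Its argument "rows" is a list that holds one entry, the list of rows, each a list of 7 numbers: the shift along the tool's x, y, z in units of 25 mm (1.0 is 25 mm), then the turn, a rotation vector about the tool's x, y, z in units of 5 degrees (1.0 is 5 degrees), then the finger opening in mm, from 0 to 85.4. A call has 1 to 12 rows; each row shifts and turns the commanded pose from where the row before left it, along the tool's axes as they then stand; what a row does not reach is not made up. A row lasts 1/8 s, in which the tool goes at most 62.5 mm and 10.7 degrees, less where a joint would pass 70% of its speed; a pose out of reach is approached as far as the arm can. A call is refused whole if a number of a shift passes 1 or a number of a turn 1, either way. A call with a gripper value outside its range is refused whole. The fingers move at their own pace and stop on an object; "squeeze" is the grip in N (left out, the last holds). Time passes only in rows, so rows that do not move let the fingers close. It gives the time, the measured TCP pose, the force, the opening and the grip force at its end, in the units of the state.
- sensors.get_obs(): the state, without advancing time (a new reading comes with each control period).
- vision.get_image(name): name is "scene" or "top" or "wrist"; returns the picture (384x512x3 uint8, red, green, blue); there is no depth.
- vision.camera_info(name): a dict with "camera_matrix" (3x3 intrinsics, pixels), "k1" (the pictures are not rectified: a ray, as slopes to the right and down, at radius r is drawn at 1 + k1 r^2 times it, then the intrinsics apply), "rvec" (rotation vector, rad) and "tvec" (3), from world to camera coordinates, as OpenCV has them. Camera axes: x right, y down, z forward; pixel columns grow to the right and rows downward; lengths in m; the calibration is good to about 2 mm. A picture is of the moment at which its call begins: read the wrist's pose just before it. camera_info takes no time and is no camera call; for the wrist camera it gives the pose at the moment of the call.
- job.hand_in(): hands the job in; it is judged then, once.
The state is a dict: "time_s": time; "joints": joint angles; "joint_velocities": joint speeds; "tau": joint torques, N m; "tool_pos": TCP position; "orientation": TCP orientation; "contact_force": force on the tool from outside, world axes, zero at the start; "torque": the same for the moment, N m; "opening": opening from 0.0 (shut) to 1.0 (fully open); "grip_force": force on a finger pad.
Only numpy, scipy, OpenCV 4.12 (cv2) and the standard library are available. Lean on these libraries where they do the work, as an engineer would, in place of code of your own. Each camera call takes 0.05 s, during which the arm holds its last target. There are 200 camera calls.

## Working session

There is one attempt and no reset: what is moved stays moved. The work goes in short steps, Python scripts to look and compute and a tool call to move; the robot and the scene stay as the last step left them, time stands still between calls to the robot, and variables do not carry over. Pictures are saved under pics/ and viewed, at most 14 in all, crops included, and the job is handed in when it is done.

Besides the shell and the picture viewer there is one more tool, called after "Emit:" as name(argument=value, ...) on one line, values as JSON. arm_command: Moves the arm, as the interface text tells. Its arguments: {"type":"object","properties":{"rows":{"type":"array"},"squeeze":{"type":"number"}},"required":["rows"]}

```bash
mkdir -p pics; ls; python3 - <<'E'
from bench import sensors, vision
import cv2
o=sensors.get_obs(); print({k:o[k] for k in('time_s','tool_pos','orientation','opening','contact_force')})
for n in('scene','top'):
    cv2.imwrite(f'pics/{n}0.png',vision.get_image(n)[:,:,::-1])
    i=vision.camera_info(n); print(n,i)
E
```

```text
pics
{'time_s': 0.0, 'tool_pos': array([ 0.2758283 , -0.58770161,  0.23012059]), 'orientation': array([-1.27738967e-03,  9.76017236e-01,  2.17689298e-01, -3.04328613e-04]), 'opening': 0.9969385950692013, 'contact_force': array([1.1535992 , 0.13668162, 0.18217429])}
scene {'camera_matrix': array([[477.33902709,   0.        , 257.41586   ],
       [  0.        , 477.33902709, 189.25437002],
       [  0.        ,   0.        ,   1.        ]]), 'k1': -0.05638866930022242, 'rvec': array([ 1.33892314,  2.06602464, -1.03173308]), 'tvec': array([ 0.23496468, -0.26756093,  1.6703785 ])}
top {'camera_matrix': array([[368.58543852,   0.        , 257.41581774],
       [  0.        , 368.58543852, 193.25822176],
       [  0.        ,   0.        ,   1.        ]]), 'k1': -0.025915067143672723, 'rvec': array([ 2.18383599, -2.21530824,  0.09041597]), 'tvec': array([0.00495612, 0.5714618 , 0.81062743])}
```

View pics/top0.png

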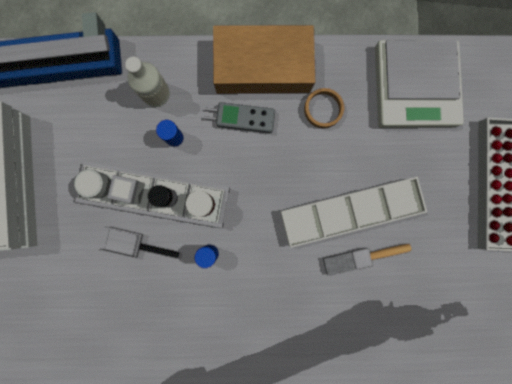

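View pics/scene0.png

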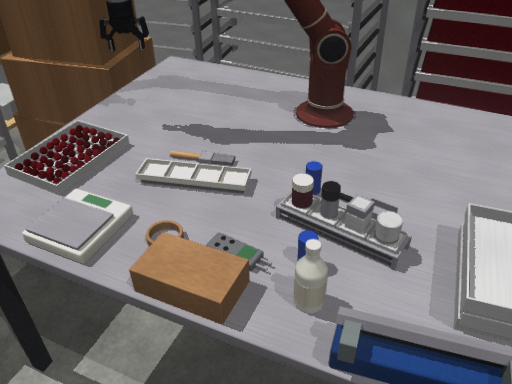

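The top view shows the stand on the left: drum (92,184), square (123,190), slim (161,197), jar (200,205). The empty carrier is at about (353,212). Blue decoys are at (170,133) and (205,257). I'll enlarge both areas for precise edges.

```bash
cat > h.py <<'E'
import numpy as np, cv2
from bench import sensors, vision
def ray(i,px):
    K=np.array(i['camera_matrix']);k=i['k1']
    px=np.atleast_2d(np.float64(px))
    n=cv2.undistortPoints(px[:,None],K,np.array([k,0,0,0.]),)[:,0]
    R=cv2.Rodrigues(np.float64(i['rvec']))[0];t=np.float64(i['tvec'])
    return -R.T@t,(R.T@np.c_[n,np.ones(len(n))].T).T
def onz(i,px,z):
    c,d=ray(i,px); return c+d*((z-c[2])/d[:,2])[:,None]
E
python3 - <<'E'
from h import *
i=vision.camera_info('top'); print(ray(i,[256,192]))
print(onz(i,[[92,184],[123,190],[161,197],[200,205]],0.11),onz(i,[353,212],.034))
im=cv2.imread('pics/top0.png')
a=cv2.resize(im[160:232,66:236],(0,0),fx=4.5,fy=4.5,interpolation=cv2.INTER_CUBIC)
b=cv2.resize(im[172:252,272:432],(0,0),fx=4.5,fy=4.5,interpolation=cv2.INTER_CUBIC)
cv2.imwrite('pics/a.png',a);cv2.imwrite('pics/b.png',b)
g=cv2.cvtColor(im,cv2.COLOR_BGR2GRAY);h=cv2.cvtColor(im,cv2.COLOR_BGR2HSV)
for t in(175,190,200):
  m=(g>t).astype('u1')*255
  c=[x for x in cv2.findContours(m,0,2)[0] if cv2.contourArea(x)>150]
  for x in c:
    r=cv2.minAreaRect(x)
    if r[0][1]>165 and r[0][1]<240 and 60<r[0][0]<440: print(t,[np.round(v,1) for v in r],cv2.contourArea(x))
E
```

```text
(array([0.52029332, 0.01386934, 0.84428223]), array([[ 0.06525177, -0.01683835, -0.99773999]]))
[[0.58875254 0.32801433 0.11      ]
 [0.57591884 0.26611179 0.11      ]
 [0.56093144 0.19053148 0.11      ]
 [0.54394153 0.11317018 0.11      ]] [[ 0.52604928 -0.21366108  0.034     ]]
```

View pics/a.png

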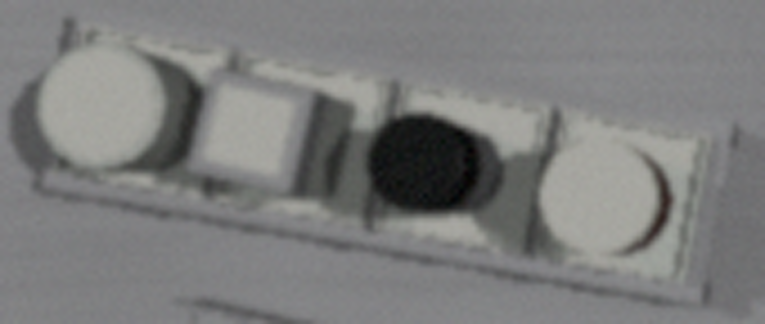

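View pics/b.png

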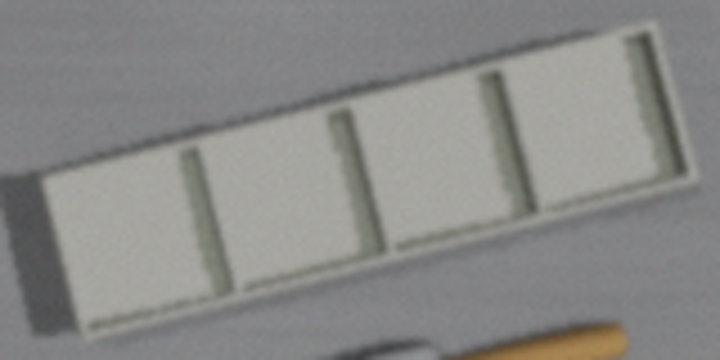

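Crop `a` (scale 4.5): drum centre (103,106), square top corners (212,68),(322,85),(297,197),(188,178), slim cap (421,163), jar lid (598,197). Crop `b`: carrier corners (43,176),(655,22),(695,180),(83,338).

```bash
cat >> h.py <<'E'
from scipy.spatial.transform import Rotation as Ro
def plan(p,ang):
    """ang: wanted world direction (deg) of tool y, tool pointing down. prints shift in units (tool axes) and turn units about z"""
    o=sensors.get_obs(); q=o['orientation']; R=Ro.from_quat([q[1],q[2],q[3],q[0]])
    a=np.radians(ang); y=np.array([np.cos(a),np.sin(a),0]); z=np.array([0,0,-1.]); x=np.cross(y,z)
    T=Ro.from_matrix(np.c_[x,y,z])
    d=np.array(p)-o['tool_pos']
    print('t',round(o['time_s'],2),'pos',np.round(o['tool_pos'],4),'open',round(o['opening'],3),'grip',np.round(o['grip_force'],1),'F',np.round(o['contact_force'],1))
    print('shift now-axes',np.round(R.inv().apply(d)/.025,2),'final-axes',np.round(T.inv().apply(d)/.025,2),'turn',np.round(np.degrees((R.inv()*T).as_rotvec())/5,2))
E
python3 - <<'E'
from h import *
i=vision.camera_info('top')
A=lambda p,z:onz(i,(np.float64(p)+.5)/4.5-.5+[66,160],z)
B=lambda p,z:onz(i,(np.float64(p)+.5)/4.5-.5+[272,172],z)
print('drum,sl,jar',A([103,106],.101),A([421,163],.128),A([598,197],.115))
s=A([[212,68],[322,85],[297,197],[188,178]],.113); print('sq',s.mean(0)); e=np.diff(np.r_[s,s[:1]],axis=0); print(np.linalg.norm(e,axis=1),np.degrees(np.arctan2(e[:,1],e[:,0])))
c=B([[43,176],[655,22],[695,180],[83,338]],.034); C=c.mean(0); e=np.diff(np.r_[c,c[:1]],axis=0); print('car',C,np.linalg.norm(e,axis=1),np.degrees(np.arctan2(e[:,1],e[:,0])))
yv=(c[0]-c[1]+c[3]-c[2]); yv/=np.linalg.norm(yv); 
for y in(.117,.039,-.039,-.117): print(y,np.round(C+yv*y,4))
plan([.54,.11,.2],-12)
E
```

```text
drum,sl,jar [[0.59137663 0.33896164 0.101     ]] [[0.56225061 0.18975486 0.128     ]] [[0.54700335 0.11543323 0.115     ]]
sq [0.57786417 0.26665247 0.113     ]
[0.04929895 0.05044735 0.04882512 0.04952487] [-99.58127116 167.73826616  79.35916357 -11.75335662]
car [ 0.52775639 -0.21664357  0.034     ] [0.31503268 0.0806129  0.31396025 0.08103944] [ -76.80650417 -167.91502952  103.27382271   12.84930903]
0.117 [ 0.501  -0.1028  0.034 ]
0.039 [ 0.5188 -0.1787  0.034 ]
-0.039 [ 0.5367 -0.2546  0.034 ]
-0.117 [ 0.5545 -0.3305  0.034 ]
t 0.1 pos [ 0.2759 -0.5878  0.2302] open 0.999 grip 0.0 F [-1.2  0.5  0.2]
shift now-axes [ 21.42 -20.77   1.26] final-axes [29.5   4.53  1.21] turn [-3.000e-02 -1.000e-02 -1.057e+01]
```

Emit:
arm_command(rows=[[[0.72,-0.7,0,0,0,-0.96,85],[0.77,-0.63,0,0,0,-0.96,85],[0.82,-0.57,0,0,0,-0.96,85],[0.87,-0.5,0,0,0,-0.96,85],[0.91,-0.42,0,0,0,-0.96,85],[0.94,-0.34,0,0,0,-0.96,85],[0.96,-0.26,0,0,0,-0.96,85],[0.98,-0.18,0,0,0,-0.96,85],[1,-0.1,0,0,0,-0.96,85],[1,-0.02,0,0,0,-0.96,85],[1,0.07,0,0,0,-0.96,85],[1,0.15,0,0,0,0,85]]])

```text
time_s: 1.6
tool_pos: [0.383, -0.306, 0.2314]
orientation: [0.0, 0.776, 0.63, 0.0]
contact_force: [0.4, 0.2, 0.3]
opening: 0.994
grip_force: 0.0
```

```bash
python3 -c "
from h import *
plan([.547,.1154,.2],-11.5)"
```

```text
t 1.6 pos [ 0.383  -0.306   0.2314] open 0.994 grip 0.0 F [0.4 0.2 0.3]
shift now-axes [17.84  2.95  1.26] final-axes [17.82  3.07  1.25] turn [ 0.   -0.   -0.07]
```

Emit:
arm_command(rows=[[[1,0.17,0,0,0,-0.07,85],[1,0.17,0,0,0,0,85],[1,0.17,0,0,0,0,85],[1,0.17,0,0,0,0,85],[1,0.17,0,0,0,0,85],[1,0.17,0,0,0,0,85],[1,0.17,0,0,0,0,85],[1,0.17,0,0,0,0,85],[1,0.17,0,0,0,0,85],[1,0.17,0,0,0,0,85],[1,0.17,0,0,0,0,85],[1,0.17,0,0,0,0,85]]])

```text
time_s: 3.1
tool_pos: [0.4935, -0.0226, 0.2314]
orientation: [0.0, 0.775, 0.632, 0.0]
contact_force: [-0.1, -0.9, 0.9]
opening: 0.995
grip_force: 0.0
```

Emit:
arm_command(rows=[[[1,0.17,0.2,0,0,0,85],[1,0.17,0.2,0,0,0,85],[1,0.17,0.2,0,0,0,85],[1,0.17,0.2,0,0,0,85],[1,0.17,0.2,0,0,0,85],[0.8,0.17,0.2,0,0,0,85],[0,0,0,0,0,0,85]]])

```text
time_s: 3.98
tool_pos: [0.5475, 0.1147, 0.2009]
orientation: [-0.001, 0.774, 0.633, -0.0]
contact_force: [-0.8, -0.0, 0.2]
opening: 0.992
grip_force: 0.0
```

```bash
python3 -c "
from h import *
plan([.547,.1154,.075],-11.5)
i=vision.camera_info('wrist')
cv2.imwrite('pics/w1.png',vision.get_image('wrist')[:,:,::-1])
def proj(p): return cv2.projectPoints(np.float64([p]),i['rvec'],i['tvec'],i['camera_matrix'],np.array([i['k1'],0,0,0.]))[0].ravel()
for n,p in dict(jar=[.547,.1154,.115],slim=[.5623,.1898,.128],sq=[.5779,.2667,.113]).items(): print(n,proj(p))
"
```

```text
t 3.98 pos [0.5475 0.1147 0.2009] open 0.992 grip 0.0 F [-0.8 -0.   0.2]
shift now-axes [ 0.02 -0.02  5.04] final-axes [ 0.02 -0.03  5.04] turn [-0.01 -0.01  0.01]
jar [254.84879033 198.49477019]
slim [255.20677828  92.94223654]
sq [255.27540143 -46.16687455]
```

View pics/w1.png

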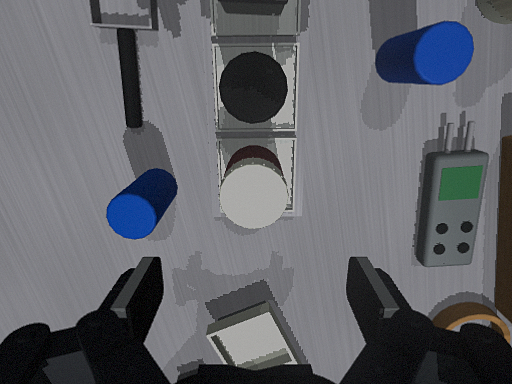

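The wrist view matches the prediction: jar lid at (254,194) against (255,198), slim at (253,87) against (255,93). The blue tin at (133,218) is clear of the fingers. Descending to grasp.

Emit:
arm_command(rows=[[[0.03,-0.02,0.9,0,0,0,85],[0,0,0.9,0,0,0,85],[0,0,0.9,0,0,0,85],[0,0,0.9,0,0,0,85],[0,0,0.9,0,0,0,85],[0,0,0.5,0,0,0,85],[0,0,0,0,0,0,40],[0,0,0,0,0,0,40],[0,0,0,0,0,0,40],[0,0,0,0,0,0,40],[0,0,0,0,0,0,40],[0,0,0,0,0,0,40]]], squeeze=40)

```text
time_s: 5.52
tool_pos: [0.5481, 0.1136, 0.0774]
orientation: [0.0, 0.776, 0.631, 0.001]
contact_force: [-1.0, 0.1, 5.3]
opening: 0.599
grip_force: 42.5
```

```bash
python3 -c "
from h import *
plan([.501,-.1028,.16],13.2)"
```

```text
t 5.53 pos [0.5481 0.1136 0.0774] open 0.599 grip 42.5 F [-1.   0.1  5.3]
shift now-axes [-8.86 -0.08 -3.31] final-axes [-8.   -3.81 -3.31] turn [ 0.02 -0.   -4.98]
```

Emit:
arm_command(rows=[[[0,0,-0.8,0,0,0,40],[0,0,-1,0,0,0,40],[0,0,-1,0,0,0,40],[-0.98,-0.01,-0.5,0,0,-0.55,40],[-0.98,-0.06,0,0,0,-0.55,40],[-0.98,-0.1,0,0,0,-0.55,40],[-0.97,-0.15,0,0,0,-0.55,40],[-0.96,-0.2,0,0,0,-0.55,40],[-0.95,-0.24,0,0,0,-0.55,40],[-0.94,-0.29,0,0,0,-0.55,40],[-0.93,-0.33,0,0,0,-0.55,40],[-0.91,-0.38,0,0,0,-0.55,40]]])

```text
time_s: 7.02
tool_pos: [0.4997, -0.1034, 0.1582]
orientation: [-0.001, 0.622, 0.783, -0.0]
contact_force: [0.4, 1.5, -2.4]
opening: 0.601
grip_force: 42.3
```

Emit:
arm_command(rows=[[[0,0,0,0,0,0,40],[0,0,0,0,0,0,40]]])

```text
time_s: 7.28
tool_pos: [0.5004, -0.1016, 0.1586]
orientation: [-0.0, 0.622, 0.783, 0.0]
contact_force: [-0.1, 0.5, -2.5]
opening: 0.598
grip_force: 42.3
```

```bash
python3 -c "
from h import *
plan([.501,-.1028,.054],13.2)
i=vision.camera_info('wrist')
cv2.imwrite('pics/w2.png',vision.get_image('wrist')[:,:,::-1])
def proj(p): return np.round(cv2.projectPoints(np.float64([p]),i['rvec'],i['tvec'],i['camera_matrix'],np.array([i['k1'],0,0,0.]))[0].ravel())
C=np.array([.52776,-.21664,.034]);a=np.radians(13.2);X=np.array([np.cos(a),np.sin(a),0]);Y=np.array([-X[1],X[0],0])
for x in(-.041,.041):
  for y in(.158,-.158): print(x,y,proj(C+x*X+y*Y))
"
```

```text
t 7.28 pos [ 0.5004 -0.1016  0.1586] open 0.598 grip 42.3 F [-0.1  0.5 -2.5]
shift now-axes [-0.06  0.01  4.18] final-axes [-0.05  0.01  4.18] turn [ 0.   -0.01 -0.03]
-0.041 0.158 [205. 138.]
-0.041 -0.158 [220. 416.]
0.041 0.158 [305. 137.]
0.041 -0.158 [292. 416.]
```

View pics/w2.png

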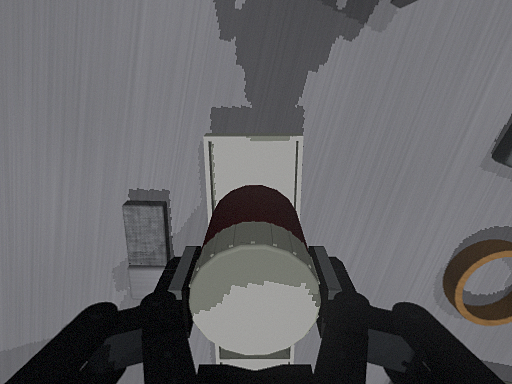

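Wrist view: carrier end corners at (205,134) and (302,134), predicted (205,138) and (305,137). The jar is held upright above its bay. Lowering.

Emit:
arm_command(rows=[[[-0.05,0,0.8,0,0,0,40],[0,0,0.9,0,0,0,40],[0,0,0.9,0,0,0,40],[0,0,0.7,0,0,0,40],[0,0,0.4,0,0,0,40],[0,0,0.3,0,0,0,40],[0,0,0.15,0,0,0,40],[0,0,0,0,0,0,40]]])

```text
time_s: 8.32
tool_pos: [0.5009, -0.1038, 0.0552]
orientation: [0.0, 0.622, 0.783, 0.0]
contact_force: [-0.4, -0.4, -2.4]
opening: 0.598
grip_force: 42.3
```

Emit:
arm_command(rows=[[[0,0,0.05,0,0,0,40],[0,0,0.04,0,0,0,40],[0,0,0,0,0,0,40]]])

```text
time_s: 8.7
tool_pos: [0.5012, -0.1039, 0.0543]
orientation: [0.001, 0.622, 0.783, 0.0]
contact_force: [-2.5, 0.3, 7.5]
opening: 0.597
grip_force: 43.2
```

Emit:
arm_command(rows=[[[0,0,0,0,0,0,56],[0,0,0,0,0,0,62],[0,0,0,0,0,0,85],[0,0,0,0,0,0,85],[0,0,0,0,0,0,85],[0,0,-0.5,0,0,0,85],[0,0,-1,0,0,0,85],[0,0,-1,0,0,0,85],[0,0,-1,0,0,0,85],[0,0,-0.7,0,0,0,85]]])

```text
time_s: 9.95
tool_pos: [0.5012, -0.1038, 0.1599]
orientation: [0.001, 0.622, 0.783, 0.001]
contact_force: [0.5, -0.5, -0.8]
opening: 0.994
grip_force: 0.0
```

```bash
python3 -c "
from h import *
plan([.5623,.1898,.155],-11.5)"
```

```text
t 9.95 pos [ 0.5012 -0.1038  0.1599] open 0.994 grip 0.0 F [ 0.5 -0.5 -0.8]
shift now-axes [10.89  5.03  0.2 ] final-axes [11.99  0.05  0.2 ] turn [0.03 0.   4.91]
```

Emit:
arm_command(rows=[[[0.91,0.42,0,0,0,0.41,85],[0.92,0.39,0,0,0,0.41,85],[0.94,0.35,0,0,0,0.41,85],[0.95,0.32,0,0,0,0.41,85],[0.96,0.29,0,0,0,0.41,85],[0.97,0.25,0,0,0,0.41,85],[0.98,0.22,0,0,0,0.41,85],[0.98,0.18,0,0,0,0.41,85],[0.99,0.15,0,0,0,0.41,85],[1,0.11,0,0,0,0.41,85],[1,0.08,0,0,0,0.41,85],[1,0.04,0,0,0,0.41,85]]])

```text
time_s: 11.45
tool_pos: [0.5623, 0.1913, 0.1587]
orientation: [-0.0, 0.775, 0.632, 0.0]
contact_force: [0.4, -0.6, -0.4]
opening: 0.996
grip_force: 0.0
```

Emit:
arm_command(rows=[[[0,0,0,0,0,0,85]]])

```text
time_s: 11.58
tool_pos: [0.5618, 0.1933, 0.1587]
orientation: [-0.001, 0.773, 0.634, 0.001]
contact_force: [0.0, -0.7, -0.5]
opening: 0.996
grip_force: 0.0
```

```bash
python3 -c "
from h import *
plan([.5623,.1898,.085],-11.5)
cv2.imwrite('pics/t2.png',vision.get_image('top')[:,:,::-1][90:290,60:440])"
```

```text
t 11.57 pos [0.5618 0.1933 0.1587] open 0.996 grip 0.0 F [ 0.  -0.7 -0.5]
shift now-axes [-0.14  0.05  2.95] final-axes [-0.13  0.05  2.95] turn [ 0.   -0.03  0.04]
```

View pics/t2.png

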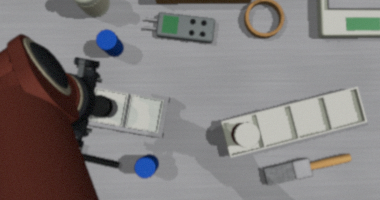

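Emit:
arm_command(rows=[[[-0.14,0.04,0.7,0,0,0,85],[0,0,0.9,0,0,0,85],[0,0,0.9,0,0,0,85],[0,0,0.4,0,0,0,85],[0,0,0,0,0,0,35],[0,0,0,0,0,0,35],[0,0,0,0,0,0,35],[0,0,0,0,0,0,35],[0,0,0,0,0,0,35],[0,0,0,0,0,0,35]]])

```text
time_s: 12.88
tool_pos: [0.563, 0.187, 0.0864]
orientation: [0.0, 0.775, 0.632, 0.001]
contact_force: [-0.9, -0.8, 5.5]
opening: 0.505
grip_force: 40.4
```

```bash
python3 -c "
from h import *
plan([.5188,-.1787,.175],13.2)"
```

```text
t 12.88 pos [0.563  0.187  0.0864] open 0.505 grip 40.4 F [-0.9 -0.8  5.5]
shift now-axes [-14.68   1.2   -3.55] final-axes [-13.84  -5.06  -3.54] turn [ 0.02 -0.   -4.95]
```

The top view shows the jar standing in the left bay, at crop (245,133). The slim is gripped at 43 mm.

Emit:
arm_command(rows=[[[0,0,-0.8,0,0,0,35],[0,0,-1,0,0,0,35],[0,0,-1,0,0,0,35],[-0.98,0.08,-0.75,0,0,-0.33,35],[-0.98,0.05,0,0,0,-0.33,35],[-0.98,0.02,0,0,0,-0.33,35],[-0.98,0,0,0,0,-0.33,35],[-0.98,-0.03,0,0,0,-0.33,35],[-0.98,-0.06,0,0,0,-0.33,35],[-0.98,-0.09,0,0,0,-0.33,35],[-0.97,-0.12,0,0,0,-0.33,35],[-0.97,-0.15,0,0,0,-0.33,35]]])

```text
time_s: 14.38
tool_pos: [0.5355, -0.0332, 0.1736]
orientation: [-0.0, 0.686, 0.728, -0.0]
contact_force: [0.5, -1.2, -2.2]
opening: 0.502
grip_force: 40.9
```

Emit:
arm_command(rows=[[[-0.96,-0.17,0,0,0,-0.33,35],[-0.96,-0.2,0,0,0,-0.33,35],[-0.95,-0.23,0,0,0,-0.33,35],[-0.95,-0.26,0,0,0,-0.33,35],[-0.94,-0.28,0,0,0,-0.33,35],[-0.93,-0.31,0,0,0,-0.33,35],[0,0,0,0,0,0,35],[0,0,0,0,0,0,35]]])

```text
time_s: 15.38
tool_pos: [0.5184, -0.177, 0.1738]
orientation: [-0.001, 0.621, 0.784, 0.0]
contact_force: [-0.2, 0.7, -1.5]
opening: 0.508
grip_force: 40.9
```

```bash
python3 -c "
from h import *
plan([.5188,-.1787,.0634],13.2)"
```

```text
t 15.38 pos [ 0.5184 -0.177   0.1738] open 0.508 grip 40.9 F [-0.2  0.7 -1.5]
shift now-axes [-0.08  0.    4.42] final-axes [-0.07  0.    4.42] turn [ 0.   -0.02  0.01]
```

Emit:
arm_command(rows=[[[-0.08,0,0.8,0,0,0,35],[0,0,1,0,0,0,35],[0,0,1,0,0,0,35],[0,0,0.7,0,0,0,35],[0,0,0.4,0,0,0,35],[0,0,0.3,0,0,0,35],[0,0,0.16,0,0,0,35],[0,0,0.05,0,0,0,35],[0,0,0,0,0,0,35],[0,0,0,0,0,0,35]]])

```text
time_s: 16.62
tool_pos: [0.5191, -0.1803, 0.0642]
orientation: [0.0, 0.621, 0.784, 0.0]
contact_force: [-0.1, 1.0, -2.5]
opening: 0.509
grip_force: 40.9
```

Emit:
arm_command(rows=[[[0,0,0.04,0,0,0,35],[0,0,0.03,0,0,0,35],[0,0,0,0,0,0,35]]])

```text
time_s: 17.0
tool_pos: [0.5191, -0.1804, 0.0634]
orientation: [0.001, 0.621, 0.784, -0.0]
contact_force: [-2.4, 1.1, 6.5]
opening: 0.507
grip_force: 41.6
```

Emit:
arm_command(rows=[[[0,0,0,0,0,0,48],[0,0,0,0,0,0,54],[0,0,0,0,0,0,85],[0,0,0,0,0,0,85],[0,0,0,0,0,0,85],[0,0,-0.5,0,0,0,85],[0,0,-1,0,0,0,85],[0,0,-1,0,0,0,85],[0,0,-1,0,0,0,85],[0,0,-0.5,0,0,0,85]]])

```text
time_s: 18.25
tool_pos: [0.5196, -0.1803, 0.1642]
orientation: [0.001, 0.621, 0.784, 0.001]
contact_force: [-0.3, 0.3, 0.1]
opening: 0.996
grip_force: 0.0
```

```bash
python3 -c "
from h import *
plan([.5779,.2667,.16],-11.3)"
```

```text
t 18.25 pos [ 0.5196 -0.1803  0.1642] open 0.996 grip 0.0 F [-0.3  0.3  0.1]
shift now-axes [16.88  6.35  0.16] final-axes [17.99 -1.22  0.17] turn [0.03 0.01 4.9 ]
```

Emit:
arm_command(rows=[[[0.94,0.35,0,0,0,0.27,85],[0.94,0.33,0,0,0,0.27,85],[0.95,0.31,0,0,0,0.27,85],[0.96,0.28,0,0,0,0.27,85],[0.97,0.26,0,0,0,0.27,85],[0.97,0.24,0,0,0,0.27,85],[0.98,0.21,0,0,0,0.27,85],[0.98,0.19,0,0,0,0.27,85],[0.99,0.17,0,0,0,0.27,85],[0.99,0.14,0,0,0,0.27,85],[0.99,0.12,0,0,0,0.27,85],[1,0.1,0,0,0,0.27,85]]])

```text
time_s: 19.75
tool_pos: [0.5566, 0.1183, 0.162]
orientation: [-0.0, 0.726, 0.688, -0.0]
contact_force: [-0.1, 0.4, 0.4]
opening: 0.992
grip_force: 0.0
```

Emit:
arm_command(rows=[[[1,0.07,0,0,0,0.28,85],[1,0.05,0,0,0,0.28,85],[1,0.03,0,0,0,0.28,85],[1,0,0,0,0,0.28,85],[1,-0.02,0,0,0,0.28,85],[0.95,-0.04,0,0,0,0.28,85],[0,0,0,0,0,0,85],[0,0,0,0,0,0,85]]])

```text
time_s: 20.75
tool_pos: [0.5758, 0.2636, 0.1618]
orientation: [0.0, 0.774, 0.633, -0.001]
contact_force: [0.2, -0.9, -0.2]
opening: 0.996
grip_force: 0.0
```

```bash
python3 -c "
from h import *
plan([.5779,.2667,.075],-11.3)
cv2.imwrite('pics/w3.png',vision.get_image('wrist')[:,:,::-1])"
```

```text
t 20.75 pos [0.5758 0.2636 0.1618] open 0.996 grip 0.0 F [ 0.2 -0.9 -0.2]
shift now-axes [0.14 0.06 3.47] final-axes [0.14 0.06 3.47] turn [-0.    0.02 -0.03]
```

View pics/w3.png

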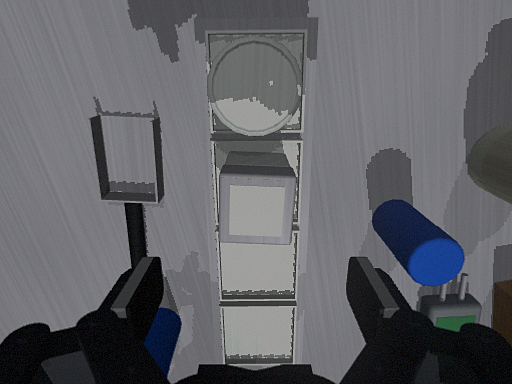

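The square canister's top spans (220,176) to (295,243) and is nearly aligned with the tool. The drum is at (254,88), and the blue tins are clear of the fingers.

Emit:
arm_command(rows=[[[0.14,0.06,0.7,0,0,0,85],[0,0,0.9,0,0,0,85],[0,0,0.9,0,0,0,85],[0,0,0.6,0,0,0,85],[0,0,0.4,0,0,0,85],[0,0,0,0,0,0,40],[0,0,0,0,0,0,40],[0,0,0,0,0,0,40],[0,0,0,0,0,0,40],[0,0,0,0,0,0,40],[0,0,0,0,0,0,40]]])

```text
time_s: 22.18
tool_pos: [0.5787, 0.2688, 0.0756]
orientation: [0.0, 0.774, 0.633, 0.001]
contact_force: [0.6, 0.7, 5.5]
opening: 0.563
grip_force: 42.1
```

```bash
python3 -c "
from h import *
plan([.5367,-.2546,.17],13.2)"
```

```text
t 22.18 pos [0.5787 0.2688 0.0756] open 0.563 grip 42.1 F [0.6 0.7 5.5]
shift now-axes [-20.85   2.5   -3.8 ] final-axes [-20.    -6.42  -3.78] turn [ 0.02 -0.01 -4.92]
```

Emit:
arm_command(rows=[[[0,0,-0.8,0,0,0,40],[0,0,-1,0,0,0,40],[0,0,-1,0,0,0,40],[-0.99,0.12,-1,0,0,-0.23,40],[-1,0.1,0,0,0,-0.23,40],[-1,0.08,0,0,0,-0.23,40],[-1,0.06,0,0,0,-0.23,40],[-1,0.04,0,0,0,-0.23,40],[-1,0.02,0,0,0,-0.23,40],[-1,0,0,0,0,-0.23,40],[-1,-0.02,0,0,0,-0.23,40],[-1,-0.05,0,0,0,-0.23,40]]])

```text
time_s: 23.68
tool_pos: [0.5588, 0.0427, 0.1684]
orientation: [-0.001, 0.713, 0.701, -0.001]
contact_force: [0.2, -0.3, -2.3]
opening: 0.557
grip_force: 41.7
```

Emit:
arm_command(rows=[[[-1,-0.06,0,0,0,-0.23,40],[-1,-0.08,0,0,0,-0.23,40],[-0.99,-0.11,0,0,0,-0.23,40],[-0.99,-0.13,0,0,0,-0.23,40],[-0.99,-0.15,0,0,0,-0.24,40],[-0.99,-0.17,0,0,0,-0.24,40],[-0.98,-0.19,0,0,0,-0.24,40],[-0.98,-0.21,0,0,0,-0.24,40],[-0.97,-0.23,0,0,0,-0.24,40],[-0.97,-0.25,0,0,0,-0.24,40],[-0.96,-0.27,0,0,0,-0.24,40],[-0.96,-0.29,0,0,0,-0.24,40]]])

```text
time_s: 25.18
tool_pos: [0.533, -0.2557, 0.1683]
orientation: [-0.002, 0.621, 0.784, -0.0]
contact_force: [-0.2, 0.1, -1.8]
opening: 0.561
grip_force: 41.7
```

Emit:
arm_command(rows=[[[0,0,0,0,0,0,40],[0,0,0,0,0,0,40]]])

```text
time_s: 25.42
tool_pos: [0.534, -0.2536, 0.1689]
orientation: [-0.001, 0.621, 0.784, 0.0]
contact_force: [0.3, -0.2, -2.3]
opening: 0.56
grip_force: 41.6
```

```bash
python3 -c "
from h import *
plan([.5367,-.2546,.0526],13.2)"
```

```text
t 25.43 pos [ 0.534  -0.2536  0.1689] open 0.56 grip 41.6 F [ 0.3 -0.2 -2.3]
shift now-axes [-0.08  0.1   4.65] final-axes [-0.07  0.1   4.65] turn [-0.01 -0.03 -0.  ]
```

Emit:
arm_command(rows=[[[-0.08,0.1,0.8,0,0,0,40],[0,0,1,0,0,0,40],[0,0,1,0,0,0,40],[0,0,0.8,0,0,0,40],[0,0,0.5,0,0,0,40],[0,0,0.3,0,0,0,40],[0,0,0.2,0,0,0,40],[0,0,0.05,0,0,0,40],[0,0,0.04,0,0,0,40],[0,0,0,0,0,0,40]]])

```text
time_s: 26.68
tool_pos: [0.5375, -0.2567, 0.0527]
orientation: [0.0, 0.622, 0.783, 0.0]
contact_force: [-0.7, -0.9, -1.9]
opening: 0.559
grip_force: 41.6
```

Emit:
arm_command(rows=[[[0,0,0.04,0,0,0,40],[0,0,0.03,0,0,0,40],[0,0,0,0,0,0,40]]])

```text
time_s: 27.05
tool_pos: [0.5375, -0.2567, 0.0526]
orientation: [0.001, 0.622, 0.783, -0.0]
contact_force: [-2.7, 0.7, 9.0]
opening: 0.56
grip_force: 42.4
```

Touched down, so releasing and rising.

Emit:
arm_command(rows=[[[0,0,0,0,0,0,52],[0,0,0,0,0,0,58],[0,0,0,0,0,0,85],[0,0,0,0,0,0,85],[0,0,0,0,0,0,85],[0,0,-0.5,0,0,0,85],[0,0,-1,0,0,0,85],[0,0,-1,0,0,0,85],[0,0,-1,0,0,0,85],[0,0,-0.8,0,0,0,85]]])

```text
time_s: 28.3
tool_pos: [0.5377, -0.2566, 0.1602]
orientation: [0.001, 0.621, 0.783, 0.0]
contact_force: [1.2, -0.2, 0.3]
opening: 0.997
grip_force: 0.0
```

```bash
python3 -c "
from h import *
plan([.5914,.339,.155],-11.5)"
```

```text
t 28.3 pos [ 0.5377 -0.2566  0.1602] open 0.997 grip 0.0 F [ 1.2 -0.2  0.3]
shift now-axes [22.71  7.51  0.2 ] final-axes [23.77 -2.64  0.21] turn [0.02 0.01 4.93]
```

Emit:
arm_command(rows=[[[0.95,0.31,0,0,0,0.2,85],[0.95,0.3,0,0,0,0.2,85],[0.96,0.28,0,0,0,0.2,85],[0.96,0.26,0,0,0,0.2,85],[0.97,0.25,0,0,0,0.2,85],[0.97,0.23,0,0,0,0.2,85],[0.98,0.21,0,0,0,0.2,85],[0.98,0.19,0,0,0,0.2,85],[0.98,0.17,0,0,0,0.2,85],[0.99,0.16,0,0,0,0.2,85],[0.99,0.14,0,0,0,0.21,85],[0.99,0.12,0,0,0,0.21,85]]])

```text
time_s: 29.8
tool_pos: [0.5637, 0.0429, 0.1591]
orientation: [0.0, 0.701, 0.713, 0.001]
contact_force: [-0.1, 0.8, 1.0]
opening: 0.996
grip_force: 0.0
```

Emit:
arm_command(rows=[[[0.99,0.1,0,0,0,0.21,85],[1,0.09,0,0,0,0.21,85],[1,0.07,0,0,0,0.21,85],[1,0.05,0,0,0,0.21,85],[1,0.03,0,0,0,0.21,85],[1,0.01,0,0,0,0.21,85],[1,0,0,0,0,0.21,85],[1,-0.02,0,0,0,0.21,85],[1,-0.04,0,0,0,0.21,85],[1,-0.06,0,0,0,0.21,85],[0.99,-0.08,0,0,0,0.21,85],[0.95,-0.09,0,0,0,0.21,85]]])

```text
time_s: 31.3
tool_pos: [0.5894, 0.3407, 0.1591]
orientation: [-0.0, 0.775, 0.632, 0.0]
contact_force: [1.5, -0.7, -0.8]
opening: 0.994
grip_force: 0.0
```

Emit:
arm_command(rows=[[[0,0,0,0,0,0,85],[0,0,0,0,0,0,85]]])

```text
time_s: 31.55
tool_pos: [0.5897, 0.3381, 0.1584]
orientation: [0.001, 0.775, 0.632, -0.0]
contact_force: [0.4, -0.5, 0.8]
opening: 0.996
grip_force: 0.0
```

```bash
python3 -c "
from h import *
plan([.5914,.339,.073],-11.5)
i=vision.camera_info('wrist')
cv2.imwrite('pics/w4.png',vision.get_image('wrist')[:,:,::-1])
print(cv2.projectPoints(np.float64([[.5914,.339,.101]]),i['rvec'],i['tvec'],i['camera_matrix'],np.array([i['k1'],0,0,0.]))[0].ravel())"
```

```text
t 31.55 pos [0.5897 0.3381 0.1584] open 0.996 grip 0.0 F [ 0.4 -0.5  0.8]
shift now-axes [0.05 0.06 3.42] final-axes [0.05 0.06 3.42] turn [ 0.01  0.01 -0.02]
[257.92442572 212.41200953]
```

View pics/w4.png

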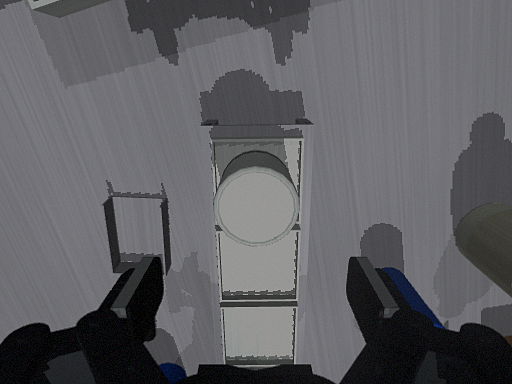

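The drum lid is at (256,206), predicted (258,212), a few mm further along the row. Grasping slightly lower because the tin is squat.

Emit:
arm_command(rows=[[[0.15,0.05,0.7,0,0,0,85],[0,0,0.9,0,0,0,85],[0,0,0.9,0,0,0,85],[0,0,0.7,0,0,0,85],[0,0,0.4,0,0,0,85],[0,0,0,0,0,0,48],[0,0,0,0,0,0,48],[0,0,0,0,0,0,48],[0,0,0,0,0,0,48],[0,0,0,0,0,0,48]]])

```text
time_s: 32.85
tool_pos: [0.5918, 0.3433, 0.0688]
orientation: [0.0, 0.775, 0.632, 0.001]
contact_force: [-0.4, -0.1, 2.5]
opening: 0.666
grip_force: 43.2
```

```bash
python3 -c "
from h import *
plan([.5545,-.3305,.165],13.2)"
```

```text
t 32.85 pos [0.5918 0.3433 0.0688] open 0.666 grip 43.2 F [-0.4 -0.1  2.5]
shift now-axes [-26.7    3.94  -3.87] final-axes [-25.9   -7.61  -3.85] turn [ 0.01 -0.01 -4.95]
```

Emit:
arm_command(rows=[[[0,0,-0.8,0,0,0,48],[0,0,-1,0,0,0,48],[0,0,-1,0,0,0,48],[-0.99,0.15,-1,0,0,-0.18,48],[-0.99,0.13,0,0,0,-0.18,48],[-0.99,0.11,0,0,0,-0.18,48],[-1,0.1,0,0,0,-0.18,48],[-1,0.08,0,0,0,-0.18,48],[-1,0.07,0,0,0,-0.18,48],[-1,0.05,0,0,0,-0.18,48],[-1,0.03,0,0,0,-0.18,48],[-1,0.02,0,0,0,-0.18,48]]])

```text
time_s: 34.35
tool_pos: [0.5788, 0.1174, 0.1642]
orientation: [0.0, 0.728, 0.686, 0.0]
contact_force: [-0.2, -0.4, -1.2]
opening: 0.668
grip_force: 43.1
```

Emit:
arm_command(rows=[[[-1,0,0,0,0,-0.18,48],[-1,-0.01,0,0,0,-0.18,48],[-1,-0.03,0,0,0,-0.18,48],[-1,-0.04,0,0,0,-0.18,48],[-1,-0.06,0,0,0,-0.18,48],[-1,-0.08,0,0,0,-0.18,48],[-1,-0.09,0,0,0,-0.18,48],[-0.99,-0.11,0,0,0,-0.19,48],[-0.99,-0.12,0,0,0,-0.19,48],[-0.99,-0.14,0,0,0,-0.19,48],[-0.99,-0.16,0,0,0,-0.19,48],[-0.99,-0.17,0,0,0,-0.19,48]]])

```text
time_s: 35.85
tool_pos: [0.5615, -0.1825, 0.1642]
orientation: [0.001, 0.659, 0.753, 0.0]
contact_force: [-1.0, 0.3, -0.8]
opening: 0.666
grip_force: 43.0
```

Emit:
arm_command(rows=[[[-0.98,-0.19,0,0,0,-0.19,48],[-0.98,-0.2,0,0,0,-0.19,48],[-0.98,-0.22,0,0,0,-0.19,48],[-0.97,-0.23,0,0,0,-0.19,48],[-0.97,-0.25,0,0,0,-0.19,48],[-0.96,-0.27,0,0,0,-0.19,48],[0,0,0,0,0,0,48],[0,0,0,0,0,0,48]]])

```text
time_s: 36.85
tool_pos: [0.5536, -0.3296, 0.1636]
orientation: [-0.0, 0.62, 0.785, 0.001]
contact_force: [0.4, 0.5, -0.7]
opening: 0.67
grip_force: 43.0
```

```bash
python3 -c "
from h import *
plan([.5545,-.3305,.0458],13.2)"
```

```text
t 36.85 pos [ 0.5536 -0.3296  0.1636] open 0.67 grip 43.0 F [ 0.4  0.5 -0.7]
shift now-axes [-0.05  0.02  4.71] final-axes [-0.04  0.03  4.71] turn [ 0.01 -0.01  0.03]
```

Emit:
arm_command(rows=[[[-0.05,0.03,0.8,0,0,0,48],[0,0,1,0,0,0,48],[0,0,1,0,0,0,48],[0,0,0.8,0,0,0,48],[0,0,0.5,0,0,0,48],[0,0,0.35,0,0,0,48],[0,0,0.2,0,0,0,48],[0,0,0.05,0,0,0,48],[0,0,0.05,0,0,0,48],[0,0,0,0,0,0,48]]])

```text
time_s: 38.1
tool_pos: [0.5543, -0.3324, 0.0458]
orientation: [0.0, 0.621, 0.784, -0.0]
contact_force: [-3.4, 1.2, 5.3]
opening: 0.67
grip_force: 43.7
```

Emit:
arm_command(rows=[[[0,0,0,0,0,0,62],[0,0,0,0,0,0,68],[0,0,0,0,0,0,85],[0,0,0,0,0,0,85],[0,0,-0.5,0,0,0,85],[0,0,-1,0,0,0,85],[0,0,-1,0,0,0,85],[0,0,-1,0,0,0,85],[0,0,-1,0,0,0,85],[-1,0,-1,0,0,0,85],[-1,0,-1,0,0,0,85],[-1,0,0,0,0,0,85]]])

```text
time_s: 39.6
tool_pos: [0.5732, -0.4066, 0.2111]
orientation: [0.003, 0.621, 0.784, 0.001]
contact_force: [0.1, 0.1, -0.5]
opening: 0.997
grip_force: 0.0
```

```bash
python3 -c "
from h import *
s=vision.get_image('scene')[:,:,::-1][110:270,100:300];t=vision.get_image('top')[:,:,::-1][160:260,260:440]
cv2.imwrite('pics/f.png',np.vstack([cv2.resize(s,(400,320)),cv2.resize(t,(400,222))]))
plan([0.5,-.4,.2],13.2)"
```

```text
t 39.7 pos [ 0.5709 -0.4092  0.2077] open 0.998 grip 0.0 F [-0.8 -0.3 -0.9]
shift now-axes [ 1.   -2.68  0.3 ] final-axes [ 1.   -2.68  0.31] turn [ 0.    0.04 -0.04]
```

View pics/f.png

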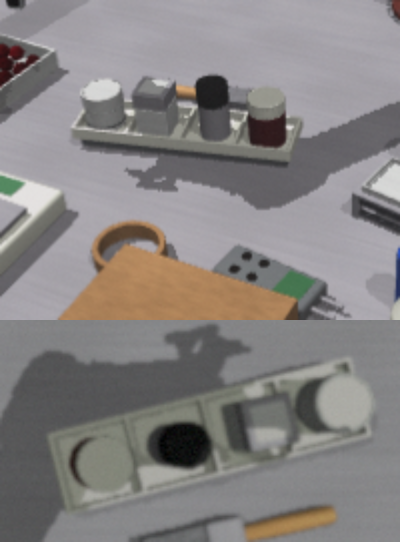

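All four stand upright in their bays. From the left in the top view (lower half of the picture): jar (102,463), slim (183,445), square (268,422), drum (338,402).

Emit:
arm_command(rows=[[[0,0,0,0,0,0,85],[0,0,0,0,0,0,85],[0,0,0,0,0,0,85]]])

```text
time_s: 40.08
tool_pos: [0.5717, -0.4042, 0.2069]
orientation: [-0.0, 0.62, 0.785, 0.0]
contact_force: [0.4, 0.5, -0.1]
opening: 0.994
grip_force: 0.0
```

```bash
python3 -c "
from h import *
i=vision.camera_info('top');C=np.array([.52776,-.21664]);a=np.radians(13.2);R=np.array([[np.cos(a),np.sin(a)],[-np.sin(a),np.cos(a)]])
for n,u,v,z in(('jar',102,463,.092),('slim',183,445,.105),('sq',268,422,.09),('drum',338,402,.078)):
  print(n,R@(onz(i,[260+u/2.222,160+(v-320)/2.22],z)[0,:2]-C))
from bench import job; print(job.hand_in())"
```

```text
jar [0.00143061 0.1197574 ]
slim [-3.69299930e-05  4.60229413e-02]
sq [ 0.00027512 -0.0403858 ]
drum [ 0.00152926 -0.11495116]
the job is handed in; nothing more can be done
None
```

All four containers stand upright in the carrier bays in reverse order (left to right: jar, slim, square, drum), each measured within about 7 mm of its bay centre, and I handed the job in at about 40 s; no verdict came back.

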